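# Wind the derailleur cage to its stop with a pin

## Task

Take the yellow-handled steel pin out of its wooden block and put its tip down through the orange eye at the end of the derailleur's cage arm. Then, with the pin and not with the fingers, swing the arm gently against its spring until it is at the red stop post, and finish while holding it there, the pin still gripped, roughly upright, through the eye and clear of the blue plate. Leave the other things on the bench alone.

Things in the scene. Friction and masses are not known exactly. Their poses are not given: they have to be found in the camera images.
- pin_grip (a point): Loose steel pin (about 110 g) with a square yellow plastic handle, upright in a wooden block. This point is the handle's centre, 85 mm above the bench at the start. Handle 16 x 16 mm, 60 mm long; x and y axes are square to its faces, z up along the pin. Below it 45 mm of bare round rod, 8 mm in diameter, end bevelled.
- block: Fixed wooden block, 100 x 50 mm, 40 mm tall, origin at its underside centre, long axis x. The hole in the middle of its top holds the pin's lowest 30 mm loosely; two steel punches stand up to 16 mm out of its top, 38 mm either side of the pin.
- pin_tip (a point): The lower end of the pin, on its axis, 75 mm below the handle's centre (handle bottom is 45 mm above the tip).
- eye (a point): Centre of the orange eye at the end of the derailleur's cage arm: a ring with a vertical hole 12 mm in diameter, 28 mm outside diameter, 6 mm thick (3 mm above and below this point), 49 mm above the bench, with 34 mm free height between it and the blue plate. x axis along the arm away from the pivot, z up.
- pivot (a point): Fixed point on the vertical axis of the cage arm, 105 mm from the eye and at the same height (49 mm). Its x axis is the base plate's long axis and points from the arm's sweep towards the hanger, y to the plate's left. At joint value q the eye lies from here in the direction pi + 0.5 - q, measured counter-clockwise from this x axis about z.
- cage (a joint): Angle of the cage arm: 0 at rest against the black post, grows clockwise seen from above, 1.0 rad when stopped at the red post (10 mm thick, 46 mm tall). The spring pulls it back with about 3 N at the eye at rest and 7 N at the stop; it returns when let go.
- fixture: Fixed blue base plate, 180 x 120 mm, top 12 mm above the bench, on which the derailleur lies flat (black pivot body, hanger, cage arm with two black jockey wheels; nothing taller than 75 mm). Origin at the centre of its underside, x along its length towards the hanger, z up. The pivot lies at x = +40 mm, y = 0.
- tin: Bystander: open aluminium tin, 76 mm across, 85 mm tall; origin at its underside centre. It stands on the other side of the derailleur from the pin's block.
- spray_can: Bystander: upright spray can, 64 mm across, 190 mm tall; origin at its underside centre.
- pipe: Bystander: upright copper pipe offcut, 60 mm across, 80 mm tall; origin at its underside centre.
- hammer: Bystander: hammer lying on the far side of the bench.
- wrench: Bystander: wrench lying on the right of the bench.
- sprocket: Bystander: flat steel sprocket, 90 mm across, 6 mm thick, lying between robot and derailleur.
- wheel: Bystander: loose black jockey wheel, 32 mm across, 8 mm thick, lying on a far corner of the blue plate.
There are look-alikes about, which are no part of the job. What is meant by the part that bears pin_grip is not pink, and is the smaller of those in its own colour.

How it is judged:
On the way, in this order (a step that is already met when the one before it is completed fails the run):
1. the pin's tip is through the eye (horizontal distance between pin_tip and eye below 0.012 m and z of pin_tip in the frame of eye below -0.008 m and z of pin_grip in the frame of eye above 0.02 m), for 0.2 s.
2. the cage arm is wound to its stop with the pin through the eye (all of step 1 and value of joint cage above 0.94 rad), for 0.3 s.
At the end, for the whole second after the job is handed in: The cage arm is held within 0.06 rad of its stop by the pin alone: tip at least 5 mm out below the eye and above the blue plate, pin within 0.4 rad of upright and gripped in the fingers, neither fingers nor robot touching the cage arm (all of step 2 and contact force between pin and cage above 1 N and contact force between the fingers and pin above 2 N and contact force between each of the fingers, the arm and cage below 0.5 N and z of pin_tip in the frame of fixture above 0.014 m and angle between pin_tip's own z axis and vertical below 0.4 rad); the arm keeps its last pose, push and grip.
It fails at once if the cage arm is forced with the pin (over 40 N) (contact force between pin and cage above 40 N).
It fails at once if the cage arm is pushed by the robot itself (contact force between any of the fingers, the arm and cage above 3 N).
It fails at once if a bystander is moved by more than 30 mm (distance of any of tin, spray_can, pipe, hammer, wrench, sprocket, wheel from where it was at the start of the episode above 0.03 m).
It also fails if it takes over 56 s, if anything falls off the work surface, if the arm or the gripper's body presses on something with over 40 N, if the wrist force passes 120 N, or if a joint passes its speed limit or range.

## Robot

A 6-joint arm with a two-finger parallel gripper is mounted at the origin on the work surface. World frame = base frame: x ahead of the robot, y to its left, z up, the work surface at z = 0. Lengths are in m, angles in rad, forces in N, time in s.
With the tool pointing down it reaches from about 0.25 to 0.8 m from the base axis. Payload 8.5 kg.
Tool frame: the origin (TCP) lies at the very end of the fingers, on their centre line; the grasp point (between the pads) lies 19 mm behind it; x points along the fingers, z is the direction in which the jaws open and shut, and the axes are right-handed (so a half turn about x gives the same grasp; the last joint's range is limited). The gripper opens to 85 mm and grips with 20 to 120 N. Pads are 22 mm wide; open, the fingers measure 114 mm over their backs; the gripper's body (76 mm by 85 mm) begins 54 mm behind the grasp point. The pads swing forward as they close: fully open they stand 13 mm farther back than shut.
Start: joints at [1.314, 0.238, -0.013, 1.319, 0, 1.571], TCP at [0.133, 0.508, 0.204] pointing down, gripper open.
Joint ranges: [-2.66, 2.66], [-1.03, 1.9], [-1.14, 1.46], [-1.82, 2.27], [-1.45, 1.34], [-3.14, 3.14]. Speed limits (rad/s): [2.22, 2.22, 2.79, 3.14, 3.14, 3.14].

## Interface

Orientations are given as a 3x3 rotation matrix whose columns are the frame's x, y, z axes.
In Python, from cell import arm, kin, get_state, capture, camera_model, spotter gives the robot as it stands. The module is installed in compiled form; this text tells all that it offers. Calls block until the motion is done:
- arm.move_ptp(position, orientation): joint-space move of the TCP to a pose.
- arm.move_straight(position, speed=0.15, ori=None, force_limit=None): straight line of the TCP; ori=None keeps the orientation; speed is the mean speed in m/s. With force_limit (N) it stops when the force on the tool has changed by that much, and returns True; else False.
- arm.move_j(angles): joint-space move.
- arm.ungrasp() and arm.close(grasp_force=None): open the fingers fully, or close them until they stop; grasp_force is the grip in N (None keeps the last).
- arm.wait(seconds).
- kin.solve_ik(position, orientation): joint angles nearest the present ones, or None.
- get_state(): the state.
- capture(name): name is "side" or "top" or "wrist"; returns the picture (384x512x3 uint8, red, green, blue); there is no depth.
- camera_model(name): a dict with "mtx" (3x3 intrinsics, pixels), "R" (3x3) and "t" (3): a world point X has camera coordinates R X + t; the wrist camera has in their place "mount" (4x4, takes a point from camera to tool coordinates, whose origin is the TCP and whose axes are the tool frame's). Camera axes: x right, y down, z forward; pixel columns grow to the right and rows downward; lengths in m; the calibration is good to about 2 mm. A picture is of the moment at which its call begins: read the wrist's pose just before it. camera_model takes no time and is no camera call.
A pose or a line that the arm cannot do raises arm.Unreachable and nothing moves.
- arm.sign_off(): hands the job in, once; it reports no verdict.
Trained networks look in the newest picture that a camera, given by its name, has taken for a name from the list of things; names that differ only in an ending like _2 or _b are one class to them, and where a whole thing is asked for, a point or a joint stands for the part that bears it (a point fixed in the world has none). Each returns a list of dicts, best first, with "conf" (0 to 1); they miss things now and then, are a little off and sometimes report something else, mostly with a low value. They report only what shows in the picture. A call takes as long as a camera call. They do not tell look-alikes from the thing itself.
- spotter.find_in(camera, target): "point" ([x, y, z] in m, in world coordinates, good to about 4 mm: the middle of the surface that is visible of it).
- spotter.masks_of(camera, target): "mask" (384x512 bool, what is visible of it).
The state is a dict: "t": time; "joint_positions": joint angles; "qvel": joint speeds; "joint_torque": joint torques, N m; "tcp_pos": TCP position; "eef_rot": TCP orientation; "force": force on the tool from outside, world axes, zero at the start; "torque": the same for the moment, N m; "opening": opening from 0.0 (shut) to 1.0 (fully open).
Only numpy, scipy, OpenCV 4.12 (cv2) and the standard library are available. Lean on these libraries where they do the work, as an engineer would, in place of code of your own. Each camera call takes 0.05 s, during which the arm holds its last target.

## Working session

There is one attempt and no reset: what is moved stays moved. The work goes in short steps, each a Python script; the robot and the scene stay as the last script left them, time stands still between calls to the robot, and variables do not carry over. Pictures are saved under pics/ and viewed, and the job is handed in when it is done.

```bash
mkdir -p pics; ls
python3 - <<'E'
from cell import *
import cv2,numpy as np
for n in ["side","top","wrist"]:
    im=capture(n); cv2.imwrite(f"pics/a_{n}.png",cv2.resize(im[:,:,::-1],(800,600),interpolation=cv2.INTER_CUBIC))
    m=camera_model(n); print(n,{k:np.round(v,4).tolist() for k,v in m.items()})
    for tg in ["pin_grip","eye","block","fixture"]:
        print(tg,[(np.round(d["point"],3).tolist(),round(d["conf"],2)) for d in spotter.find_in(n,tg)])
s=get_state();print(s)
E
```

```text
pics
side {'mtx': [[435.7335, 0.0, 252.4725], [0.0, 435.7335, 186.5009], [0.0, 0.0, 1.0]], 'R': [[0.8052, -0.5929, 0.0099], [-0.3737, -0.5204, -0.7678], [0.4604, 0.6146, -0.6406]], 't': [-0.4668, 0.2766, 0.9639]}
pin_grip [([0.626, -0.318, 0.1], 0.72), ([0.42, -0.382, 0.079], 0.69), ([0.523, -0.336, 0.089], 0.62)]
eye [([0.512, 0.043, 0.052], 0.63), ([0.582, 0.001, 0.022], 0.21)]
block [([0.52, -0.342, 0.041], 0.78), ([0.512, 0.046, 0.052], 0.5)]
fixture [([0.537, 0.042, 0.016], 0.79)]
top {'mtx': [[389.9345, 0.0, 253.6685], [0.0, 389.9345, 190.6364], [0.0, 0.0, 1.0]], 'R': [[0.008, -1.0, 0.0051], [-0.992, -0.0086, -0.1261], [0.1261, -0.0041, -0.992]], 't': [-0.0063, 0.5869, 1.2461]}
pin_grip [([0.525, -0.326, 0.101], 0.46), ([0.42, -0.371, 0.101], 0.41)]
eye [([0.513, 0.048, 0.054], 0.57)]
block [([0.518, -0.321, 0.041], 0.86)]
fixture [([0.539, 0.07, 0.013], 0.55), ([0.799, 0.006, 0.018], 0.45)]
wrist {'mtx': [[281.6573, 0.0, 253.9763], [0.0, 281.6573, 187.7461], [0.0, 0.0, 1.0]], 'mount': [[-0.0002, -0.2591, 0.9659, -0.1697], [0.0, -0.9659, -0.2591, 0.0648], [1.0, -0.0, 0.0002, 0.0009], [0.0, 0.0, 0.0, 1.0]]}
pin_grip []
eye []
block []
fixture []
{'t': 0.75, 'joint_positions': array([ 1.31402708e+00,  2.38201986e-01, -1.34962405e-02,  1.31920610e+00,
       -8.39461281e-06,  1.57081018e+00]), 'qvel': array([ 0.00109063,  0.0011035 ,  0.00057081,  0.00081554, -0.0007371 ,
       -0.00021577]), 'joint_torque': array([-1.97888930e-04, -5.38470876e+01,  3.46666217e+01,  2.39229426e-03,
        1.71135844e-04,  2.33280480e-05]), 'tcp_pos': array([0.13331804, 0.50774124, 0.20357664]), 'eef_rot': array([[-1.93083713e-05, -9.67211979e-01,  2.53970445e-01],
       [-1.06592704e-04,  2.53970445e-01,  9.67211973e-01],
       [-9.99999994e-01, -8.39610848e-06, -1.08001496e-04]]), 'force': array([ 0.04909496, -0.32696486, -0.80794944]), 'torque': array([0.02045963, 0.00514912, 0.00391997]), 'opening': 1.0017176610403036}
```

View pics/a_side.png

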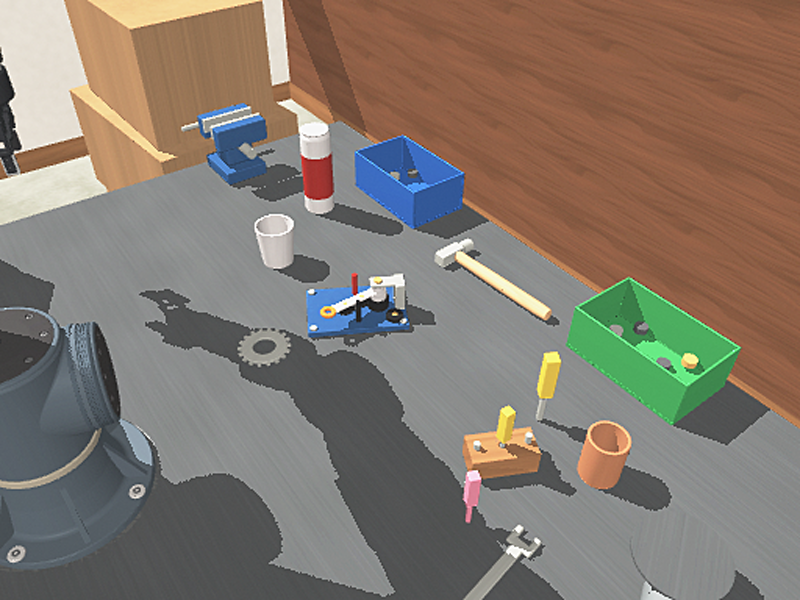

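View pics/a_top.png

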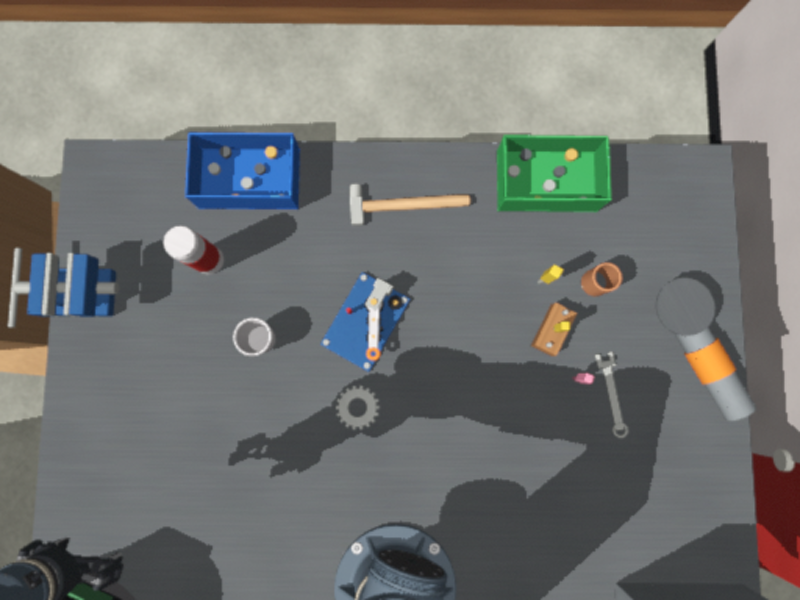

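Candidates in the side view (800x600): the yellow handle in the wooden block (506,425), the larger free-standing yellow one (548,375) and the pink one (472,490). By the description I choose the yellow one in the block. Next I look closer with the wrist camera.

```bash
cat > h.py <<'E'
from cell import *
import cv2,numpy as np
def Rd(th):  # tool down, jaws along th
    x=np.array([0,0,-1.]);z=np.array([np.cos(th),np.sin(th),0]);return np.stack([x,np.cross(z,x),z],1)
def shot(name,fn,crop=None,scale=None):
    s=get_state(); im=capture(name); o=im
    if crop: r0,r1,c0,c1=crop;o=im[r0:r1,c0:c1]
    k=min(800/o.shape[1],600/o.shape[0]); o=cv2.resize(o[:,:,::-1],None,fx=k,fy=k,interpolation=cv2.INTER_CUBIC)[:600,:800]
    cv2.imwrite("pics/"+fn,o); return s,im
def cam(name,s=None):
    m=camera_model(name);K=m["mtx"]
    if name!="wrist": return K,m["R"],m["t"]
    M=m["mount"];T=np.eye(4);T[:3,:3]=s["eef_rot"];T[:3,3]=s["tcp_pos"]
    W=np.linalg.inv(T@M);return K,W[:3,:3],W[:3,3]
def proj(P,C):
    K,R,t=C;p=K@(R@np.asarray(P,float)+t);return p[:2]/p[2]
def back(px,z,C):
    K,R,t=C;d=R.T@np.linalg.inv(K)@np.array([px[0],px[1],1.]);o=-R.T@t
    return o+d*(z-o[2])/d[2]
E
python3 - <<'E'
from h import *
C=cam("top"); 
capture("top")
for d in spotter.masks_of("top","block")[:1]:
    c,_=cv2.findContours(d["mask"].astype(np.uint8),0,2);print(cv2.minAreaRect(max(c,key=cv2.contourArea)))
    b=cv2.boxPoints(cv2.minAreaRect(max(c,key=cv2.contourArea)));print([back(p,0.03,C).round(3).tolist() for p in b])
for th in (-0.56,0,0.5,1.0,-2.6):
    print(th,kin.solve_ik(np.array([.52,-.30,.30]),Rd(th)))
E
```

```text
((353.9000244140625, 210.20004272460938), (16.994115829467773, 31.752164840698242), 26.56505012512207)
[[0.491, -0.283, 0.03], [0.586, -0.332, 0.03], [0.561, -0.381, 0.03], [0.467, -0.332, 0.03]]
-0.56 [-0.52327832  0.36777298  0.41601296  1.6190363   0.          1.607518  ]
0 [-0.52327832  0.36777298  0.41601296  1.6190363   0.          1.047518  ]
0.5 [-0.52327832  0.36777298  0.41601296  1.6190363   0.          0.547518  ]
1.0 [-0.52327832  0.36777298  0.41601296  1.6190363   0.          0.047518  ]
-2.6 [-0.52327832  0.36777298  0.41601296  1.6190363   0.         -2.6356673 ]
```

View pics/a_wrist.png

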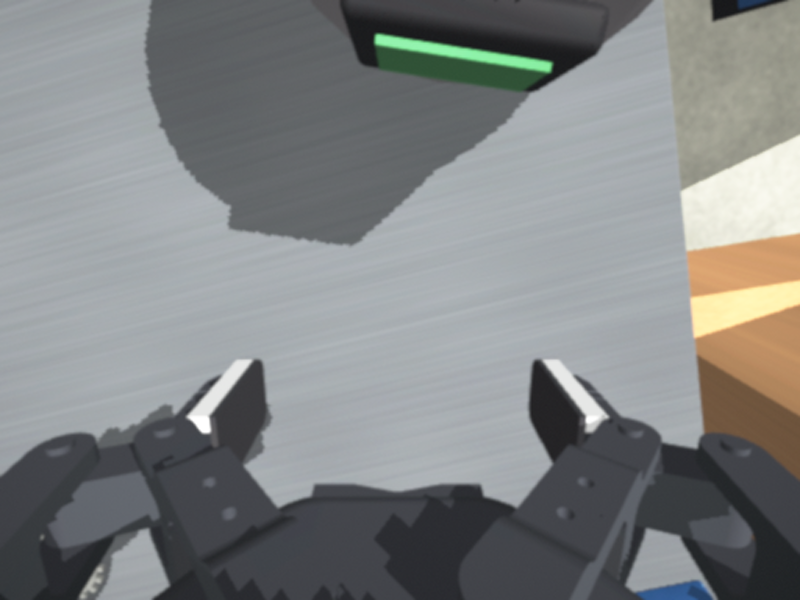

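Run:
```python
from h import *
s=get_state(); arm.move_straight(s["tcp_pos"]+[0,0,0.1],speed=0.25)
arm.move_ptp(np.array([.50,-.31,.25]),Rd(1.09))
s,im=shot("wrist","b_wrist.png");C=cam("wrist",s)
print(s["t"],s["tcp_pos"])
for tg in ["pin_grip","block"]:
    print(tg,[(np.round(d["point"],4).tolist(),round(d["conf"],2),proj(d["point"],C).round().tolist()) for d in spotter.find_in("wrist",tg)])
ms=spotter.masks_of("wrist","pin_grip")
for d in ms:
    c,_=cv2.findContours(d["mask"].astype(np.uint8),0,2);print(d["conf"],cv2.minAreaRect(max(c,key=cv2.contourArea)))
np.save("w1.npy",im)
```

```text
4.5417 [ 0.5003938  -0.30933639  0.25009313]
pin_grip [([0.699, -0.277, 0.0123], 0.96, [328.0, 258.0]), ([0.5238, -0.3316, 0.1086], 0.7, [245.0, 198.0]), ([0.3628, -0.3363, 0.0135], 0.68, [189.0, 78.0]), ([0.7977, -0.0836, 0.022], 0.64, [468.0, 260.0])]
block [([0.5118, -0.327, 0.0414], 0.65, [246.0, 175.0]), ([0.5273, -0.3312, 0.1079], 0.65, [247.0, 200.0])]
0.95 ((186.0517120361328, 86.62068176269531), (13.92715072631836, 77.9920425415039), 21.801406860351562)
0.86 ((324.0000305175781, 254.50003051757812), (61.51828384399414, 13.435027122497559), 45.0)
0.69 ((248.5, 197.5), (29.0, 17.0), 90.0)
0.3 ((507.0, 35.0), (24.0, 8.0), 90.0)
```

View pics/b_wrist.png

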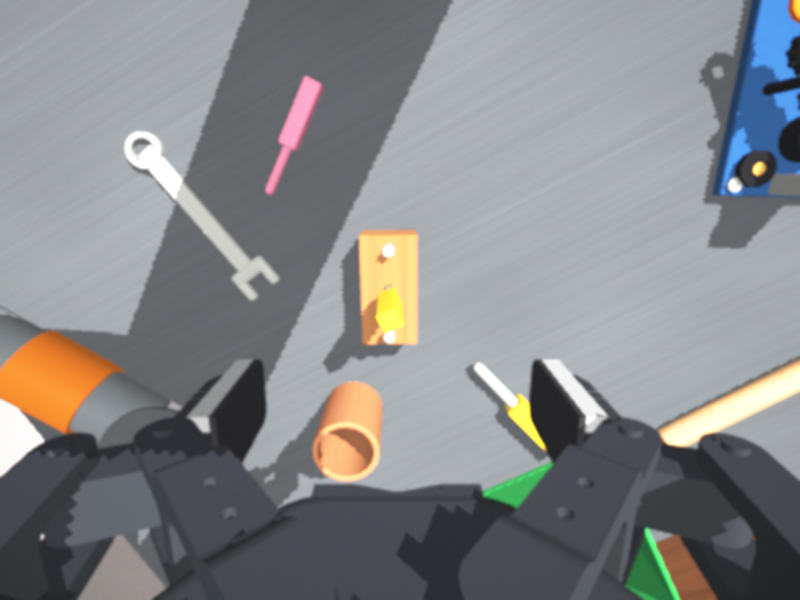

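The wrist picture shows the small yellow handle in the block at (390,305), with its punches at (388,250) and (390,338). The pink pin at (300,115) and the larger yellow one at (515,400) now lie on the bench; they look like they toppled on their own. A close crop of the chosen pin comes next.

Run:
```python
from h import *
im=np.load("w1.npy")[140:230,200:300]
cv2.imwrite("pics/b_crop.png",cv2.resize(im[:,:,::-1],None,fx=6,fy=6,interpolation=cv2.INTER_CUBIC))
```

```text
(no output)
```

View pics/b_crop.png

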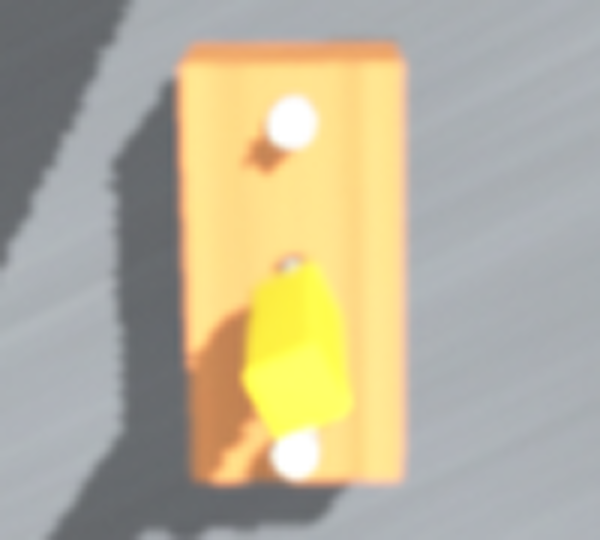

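Run:
```python
from h import *
s=get_state();C=cam("wrist",s)
f=lambda x,y:(200+x/6-.5,140+y/6-.5)
P=np.array([back(f(*p),.115,C)[:2] for p in [(245,378),(322,345),(352,408),(270,435)]])
print(P.round(4),P.mean(0)); e=np.diff(np.vstack([P,P[:1]]),axis=0);print(np.linalg.norm(e,axis=1),np.arctan2(e[:,1],e[:,0]))
B=np.array([back(f(*p),.04,C)[:2] for p in [(180,62),(405,60),(405,483),(190,480)]])
print(B.round(4),B.mean(0)); e=np.diff(np.vstack([B,B[:1]]),axis=0);print(np.linalg.norm(e,axis=1),np.arctan2(e[:,1],e[:,0]))
```

```text
[[ 0.5239 -0.3382]
 [ 0.5248 -0.3222]
 [ 0.5386 -0.3229]
 [ 0.5362 -0.3393]] [ 0.53086304 -0.33065593]
[0.01598062 0.01375991 0.0165718  0.01234428] [ 1.51152364 -0.05291361 -1.71606113  3.0464701 ]
[[ 0.4714 -0.3305]
 [ 0.4943 -0.2855]
 [ 0.5848 -0.3312]
 [ 0.5603 -0.3766]] [ 0.52770361 -0.33096511]
[0.05052159 0.10144365 0.05159881 0.10021529] [ 1.09963903 -0.4680206  -2.06580583  2.6630078 ]
```

Run:
```python
from h import *
arm.move_ptp(np.array([.530,-.331,.20]),Rd(1.49))
s,im=shot("wrist","c_crop.png",crop=(180,290,190,320));print(s["t"],s["tcp_pos"])
s,im=shot("side","c_side.png",crop=(200,340,240,420))
```

```text
5.2167 [ 0.5297126  -0.33067179  0.1998832 ]
```

View pics/c_crop.png

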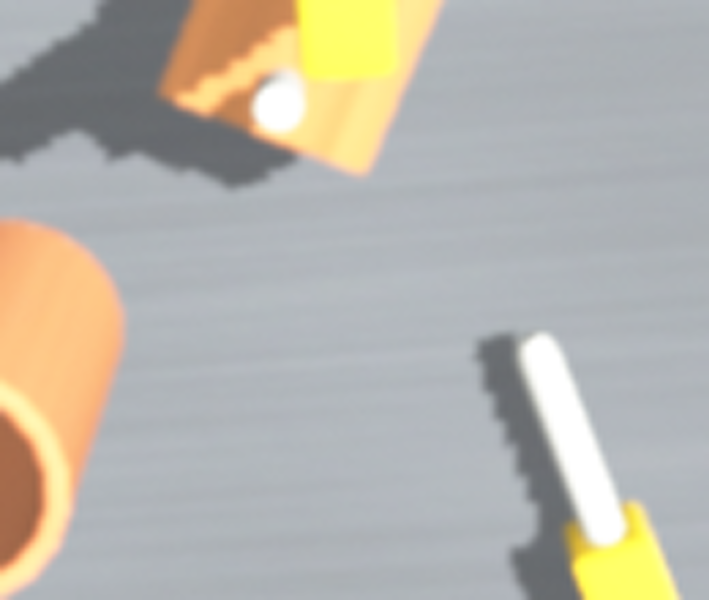

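View pics/c_side.png

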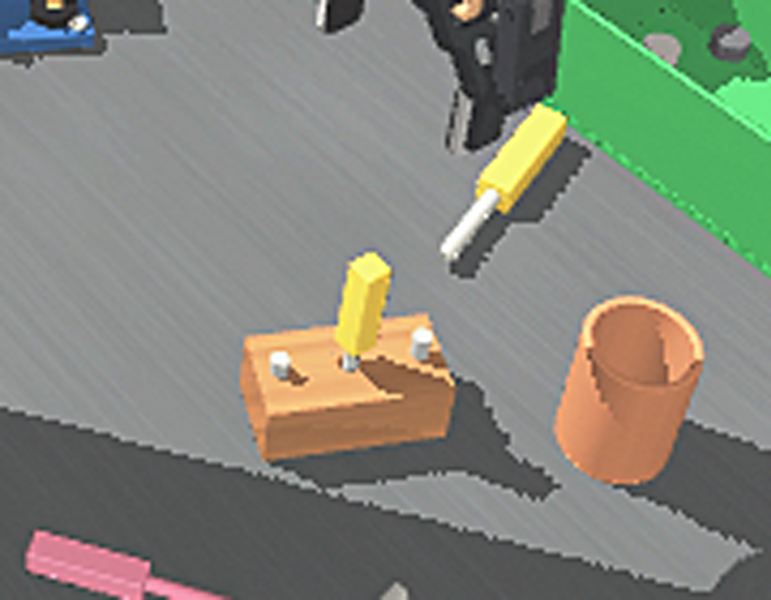

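Run:
```python
from h import *
s,im=shot("wrist","d_crop.png",crop=(140,215,204,304));C=cam("wrist",s)
k=8
for p in [(245.6,193.8),(262.5,193.8)]: print(back((p[0]-.5,p[1]-.5),.115,C))
```

```text
[ 0.53892037 -0.33930764  0.115     ]
[ 0.54025475 -0.32337725  0.115     ]
```

View pics/d_crop.png

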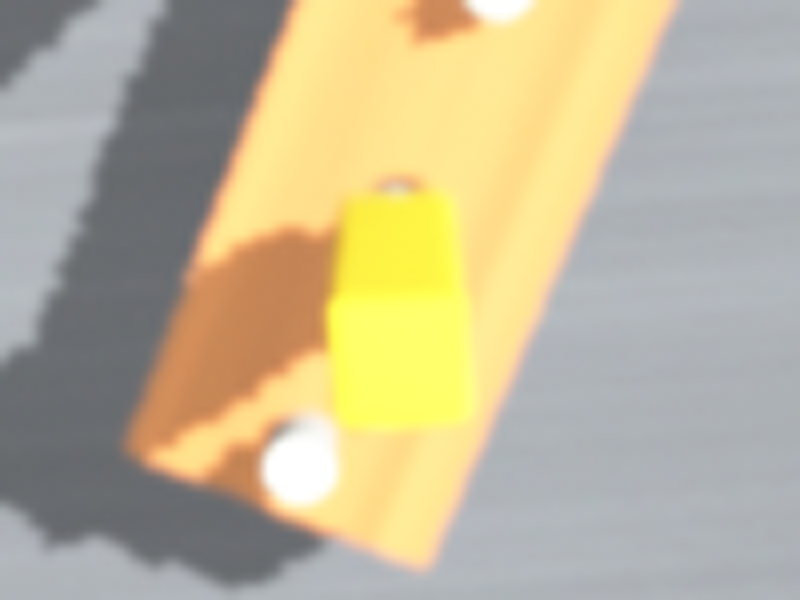

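The handle is centred between the jaws and aligned with them, with its top face at crop (400,362). I grasp now.

Run:
```python
from h import *
hit=arm.move_straight(np.array([.530,-.331,.076]),speed=0.12,ori=Rd(1.49),force_limit=15)
s=get_state();print(hit,s["tcp_pos"],s["force"])
arm.close(90); s=get_state();print(s["opening"],s["force"],s["t"])
shot("side","e_side.png",crop=(180,340,220,433))
hit=arm.move_straight(np.array([.530,-.331,.16]),speed=0.08,force_limit=25)
s=get_state();print(hit,s["tcp_pos"],s["force"],s["opening"],s["t"])
shot("side","f_side.png",crop=(180,340,220,433))
```

```text
False [ 0.53047249 -0.3312508   0.07681075] [0.44167621 0.90519178 0.3178261 ]
0.150141611108061 [-0.9245803   0.2506303   3.60663158] 7.2083
False [ 0.52970577 -0.33082054  0.159363  ] [ 0.64183873  0.05303347 -3.12905881] 0.15417833246293638 8.4583
```

View pics/e_side.png

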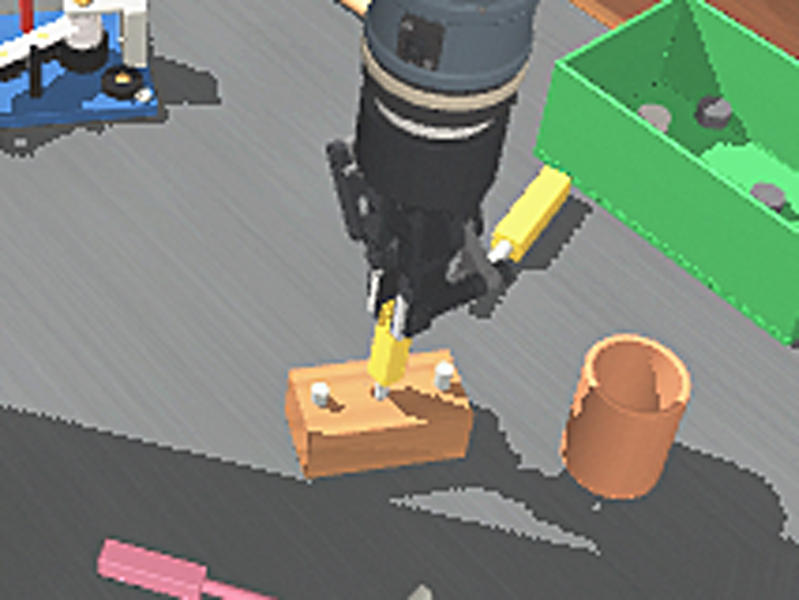

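View pics/f_side.png

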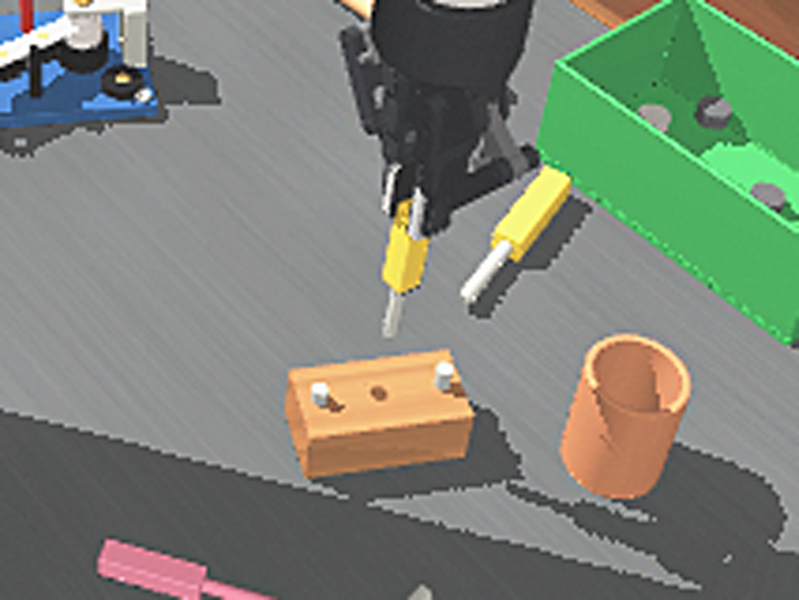

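The pin is out and hangs from the fingers, its tip at crop (388,335). Next I look at the derailleur from above with the wrist camera and from the side.

Run:
```python
from h import *
s0,ims=shot("side","g_side.png",crop=(160,235,180,280))
cs=cam("side")
for tg in ["eye","fixture"]:
    print(tg,[(np.round(d["point"],4).tolist(),round(d["conf"],2)) for d in spotter.find_in("side",tg)])
imt=capture("top")
arm.move_straight(np.array([.530,-.331,.25]),speed=0.25)
arm.move_ptp(np.array([.56,.0,.28]),Rd(1.0))
s,im=shot("wrist","g_wrist.png");C=cam("wrist",s);print(s["t"],s["tcp_pos"])
for tg in ["eye","fixture","tin"]:
    print(tg,[(np.round(d["point"],4).tolist(),round(d["conf"],2),proj(d["point"],C).round().tolist()) for d in spotter.find_in("wrist",tg)])
np.savez("g.npz",ims=ims,imt=imt,imw=im,pos=s["tcp_pos"],rot=s["eef_rot"])
```

```text
eye [([0.5169, 0.042, 0.0512], 0.66)]
fixture [([0.5386, 0.0428, 0.0123], 0.81)]
10.475 [ 0.55985415 -0.00063489  0.27931507]
eye [([0.5108, 0.0437, 0.0461], 0.64, [261.0, 112.0])]
fixture []
tin [([0.5179, 0.2702, 0.0496], 0.69, [416.0, 17.0])]
```

View pics/g_wrist.png

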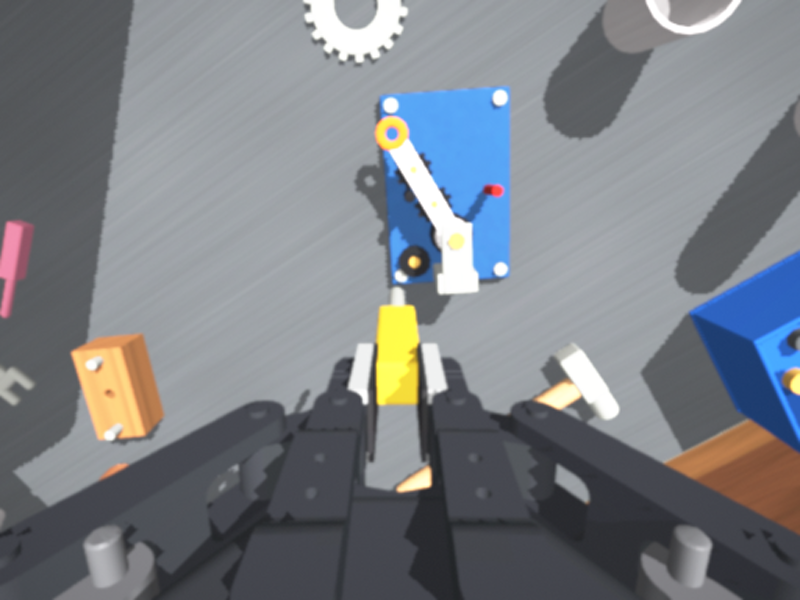

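View pics/g_side.png

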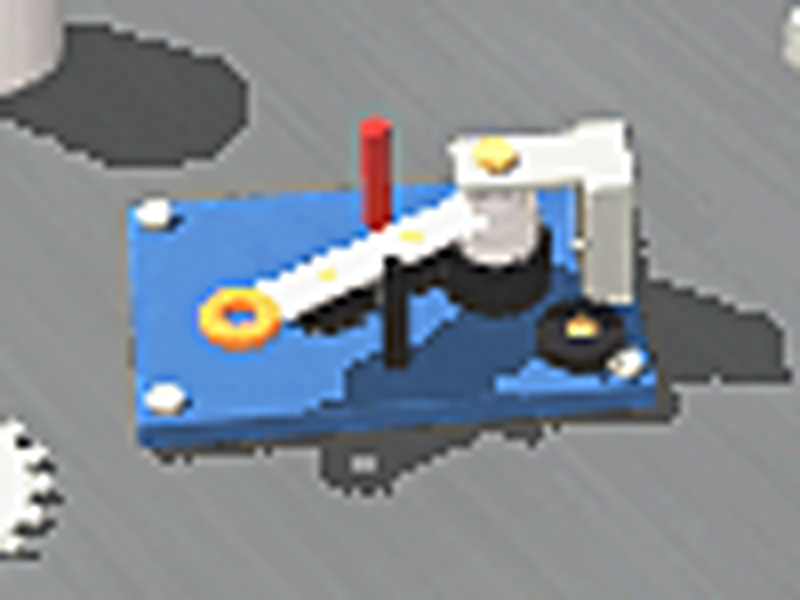

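The wrist picture shows the orange eye at (392,133), the red post at (493,190), the pivot bolt at (456,241) and the pin tip at (398,292). I'll triangulate these.

```bash
cat >> h.py <<'E'
def tri(obs):
    A=[];b=[]
    for px,(K,R,t) in obs:
        d=R.T@np.linalg.inv(K)@np.array([px[0],px[1],1.]);d/=np.linalg.norm(d);o=-R.T@t
        M=np.eye(3)-np.outer(d,d);A.append(M);b.append(M@o)
    return np.linalg.lstsq(np.vstack(A),np.hstack(b),rcond=None)[0]
def orange(im,box,lo=(8,150,150),hi=(20,255,255)):
    h=cv2.cvtColor(im,cv2.COLOR_RGB2HSV);m=cv2.inRange(h,np.array(lo),np.array(hi))
    k=np.zeros_like(m);r0,r1,c0,c1=box;k[r0:r1,c0:c1]=m[r0:r1,c0:c1]
    return k
def ell(m):
    c,_=cv2.findContours(m,cv2.RETR_EXTERNAL,cv2.CHAIN_APPROX_NONE);return cv2.fitEllipse(cv2.convexHull(max(c,key=cv2.contourArea)))
E
python3 - <<'E'
from h import *
g=np.load("g.npz");Cw=cam("wrist",dict(tcp_pos=g["pos"],eef_rot=g["rot"]));Cs=cam("side");Ct=cam("top")
es=ell(orange(g["ims"],(190,210,200,220)));ew=ell(orange(g["imw"],(65,105,232,270)))
et=ell(orange(g["imt"],(215,235,230,250)));print(es,ew,et)
E1=tri([(es[0],Cs),(ew[0],Cw)]);print("sw",E1,"all",tri([(es[0],Cs),(ew[0],Cw),(et[0],Ct)]))
for p,C in ((es,Cs),(ew,Cw),(et,Ct)): print(back(p[0],.050,C))
# pivot bolt
f=lambda x,y:(x*.64-.5,y*.64-.5); sd=lambda x,y:(180+x/8-.5,160+y/8-.5)
print("bolt",tri([(f(456,241),Cw),(sd(494,155),Cs)]),back(f(456,241),.075,Cw))
# plate
h=cv2.cvtColor(g["imw"],cv2.COLOR_RGB2HSV);m=cv2.inRange(h,np.array((100,130,60)),np.array((120,255,255)))
k=np.zeros_like(m);k[50:190,235:335]=m[50:190,235:335]
c,_=cv2.findContours(k,0,2);hull=cv2.convexHull(np.vstack([q for q in c if len(q)>10]))
W=np.array([back(q[0],.012,Cw)[:2] for q in hull],np.float32)*1000
r=cv2.minAreaRect(W);print("plate",r)
# tip
print("tip w at z guess", [back(f(398,290),z,Cw) for z in (.2,.205,.21)])
cv2.imwrite("pics/h.png",cv2.resize(g["imw"][50:200,205:355,::-1],(600,600),interpolation=cv2.INTER_CUBIC))
E
```

```text
Traceback (most recent call last):
  File "h.py", line 31, in ell
    c,_=cv2.findContours(m,cv2.RETR_EXTERNAL,cv2.CHAIN_APPROX_NONE);return cv2.fitEllipse(cv2.convexHull(max(c,key=cv2.contourArea)))
                                                                           ~~~~~~~~~~~~~~^^^^^^^^^^^^^^^^^^^^^^^^^^^^^^^^^^^^^^^^^^^^
cv2.error: OpenCV(4.12.0) /io/opencv/modules/imgproc/src/shapedescr.cpp:361: error: (-201:Incorrect size of input array) There should be at least 5 points to fit the ellipse in function 'fitEllipseNoDirect'
```

```bash
cat >> h.py <<'E'
def ell(m):
    q=cv2.convexHull(np.argwhere(m)[:,::-1].astype(np.int32)); 
    b=cv2.minAreaRect(q) if len(q)<5 else cv2.fitEllipse(q)
    return b
def ringmask(im,box):
    return orange(im,box,(8,110,110),(24,255,255))
E
python3 - <<'E'
from h import *
g=np.load("g.npz");Cw=cam("wrist",dict(tcp_pos=g["pos"],eef_rot=g["rot"]));Cs=cam("side");Ct=cam("top")
es=ell(ringmask(g["ims"],(190,210,200,220)));ew=ell(ringmask(g["imw"],(65,105,232,270)))
et=ell(ringmask(g["imt"],(215,235,230,250)));print(es,ew,et)
E1=tri([(es[0],Cs),(ew[0],Cw)]);print("sw",E1,"all",tri([(es[0],Cs),(ew[0],Cw),(et[0],Ct)]))
for p,C in ((es,Cs),(ew,Cw),(et,Ct)): print(back(p[0],.050,C))
f=lambda x,y:(x*.64-.5,y*.64-.5); sd=lambda x,y:(180+x/8-.5,160+y/8-.5)
print("bolt",tri([(f(456,241),Cw),(sd(494,155),Cs)]),back(f(456,241),.075,Cw))
h=cv2.cvtColor(g["imw"],cv2.COLOR_RGB2HSV);m=cv2.inRange(h,np.array((100,130,60)),np.array((120,255,255)))
k=np.zeros_like(m);k[50:190,235:335]=m[50:190,235:335]
c,_=cv2.findContours(k,0,2);hull=cv2.convexHull(np.vstack([q for q in c if len(q)>10]))
W=np.array([back(q[0],.012,Cw)[:2] for q in hull],np.float32)*1000
r=cv2.minAreaRect(W);print("plate",r)
print("tip w at z guess", [back(f(398,290),z,Cw) for z in (.2,.205,.21)])
cv2.imwrite("pics/h.png",cv2.resize(g["imw"][50:200,205:355,::-1],(600,600),interpolation=cv2.INTER_CUBIC))
E
```

```text
((209.4878692626953, 199.4082794189453), (7.449638366699219, 9.740883827209473), 91.95259094238281) ((248.6094207763672, 84.46253967285156), (17.48964500427246, 20.985559463500977), 25.279823303222656) ((238.75355529785156, 226.2241973876953), (7.747790336608887, 8.777389526367188), 112.98438262939453)
sw [0.47127452 0.04884216 0.05227071] all [0.47036595 0.0472625  0.05364445]
[0.47220537 0.05136677 0.05      ]
[0.47143696 0.04867782 0.05      ]
[0.46939568 0.04575437 0.05      ]
bolt [0.57677158 0.04875005 0.07424473] [0.57728513 0.04839098 0.075     ]
plate ((543.3966674804688, 68.11225128173828), (118.42594909667969, 178.56634521484375), 60.98178482055664)
tip w at z guess [array([0.55979807, 0.00085577, 0.2       ]), array([0.55871478, 0.00154975, 0.205     ]), array([0.5576315 , 0.00224374, 0.21      ])]
```

View pics/h.png

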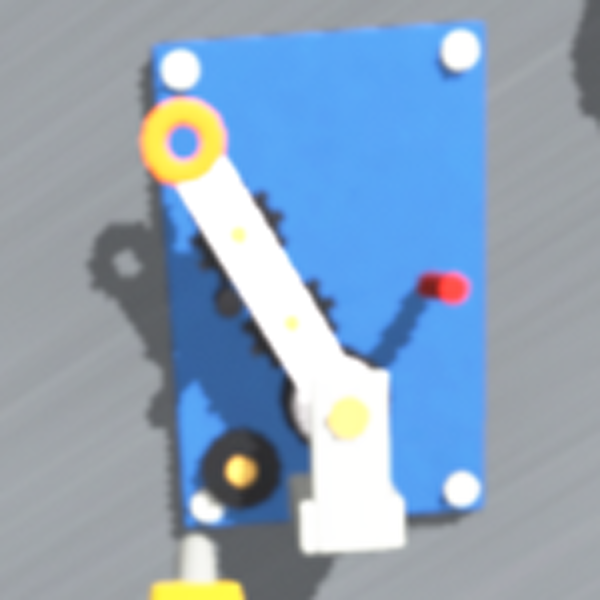

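Run:
```python
from h import *
R=Rd(1.0); y=R[:,1];z=R[:,2]; off=0.0041*y+0.0012*z+np.array([0,0,-.067]); np.save("off.npy",off)
eye=np.array([.472,.049,.049])
tip=eye+[0,0,.040]
print(tip-off)
arm.move_ptp(np.array([.50,.02,.25]),R)
arm.move_straight(tip-off+[0,0,.03],speed=0.2); arm.move_straight(tip-off,speed=0.05); arm.wait(0.3)
s,im=shot("side","i_side.png",crop=(130,235,160,300));sw,imw=shot("wrist","i_wrist.png",crop=(120,300,134,374))
print(s["t"],s["tcp_pos"],s["force"],s["opening"])
np.savez("i.npz",ims=im,imw=imw,pos=sw["tcp_pos"],rot=sw["eef_rot"])
C=cam("side");Cw=cam("wrist",sw)
print("pred tip side",proj(s["tcp_pos"]+off,C),"wrist",proj(s["tcp_pos"]+off,Cw),"eye",proj(eye,C),proj(eye,Cw))
```

```text
[0.47480167 0.045775   0.156     ]
12.625 [0.47489938 0.0457906  0.15619102] [ 0.30672024  0.05262582 -1.37648108] 0.15173596087574745
pred tip side [209.13673463 188.8227098 ] wrist [254.12794576 184.96181061] eye [209.90826543 200.18491999] [254.025891  174.9089426]
```

View pics/i_side.png

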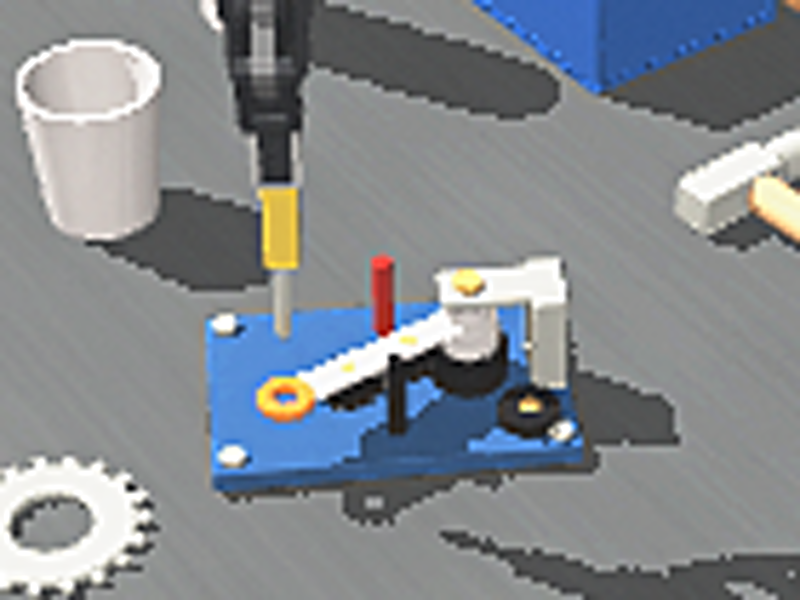

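View pics/i_wrist.png

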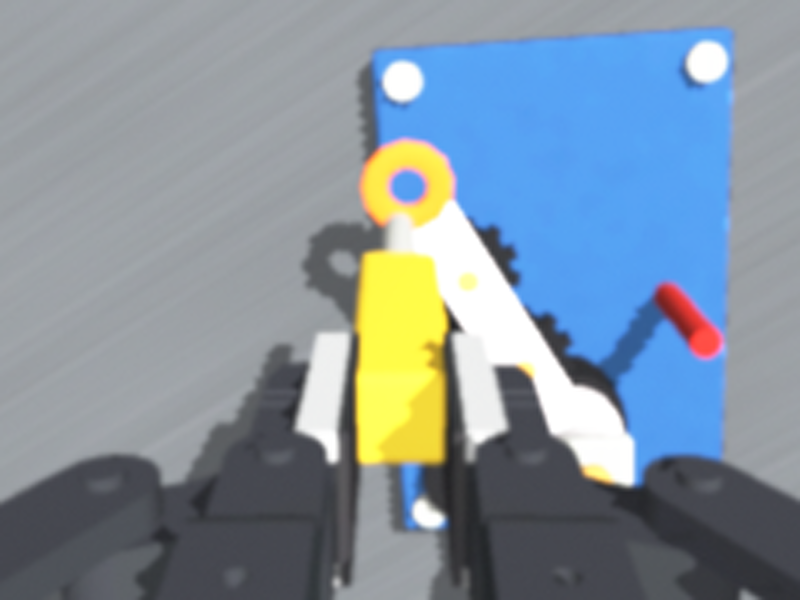

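Side view: tip at (282,337), eye at (286,398). Wrist view: tip end at (398,216), eye at (408,185). These are close to the prediction but suggest 2–3 mm along the jaw axis, so I'll measure more precisely.

Run:
```python
from h import *
g=np.load("i.npz");Cw=cam("wrist",dict(tcp_pos=g["pos"],eef_rot=g["rot"]));Cs=cam("side")
es=ell(ringmask(g["ims"],(192,210,198,222)))
m=ringmask(g["imw"],(155,184,238,275));ew=ell(m)
print(es,ew,tri([(es[0],Cs),(ew[0],Cw)]),back(es[0],.05,Cs),back(ew[0],.05,Cw))
a=cv2.resize(g["imw"][160:210,229:279,::-1],(600,600),interpolation=cv2.INTER_NEAREST)
cv2.imwrite("pics/j_w.png",a)
cv2.imwrite("pics/j_s.png",cv2.resize(g["ims"][165:215,185:235,::-1],(600,600),interpolation=cv2.INTER_NEAREST))
```

```text
((209.46514892578125, 199.38294982910156), (7.499549865722656, 9.769294738769531), 93.15974426269531) ((254.50479125976562, 173.85414123535156), (22.255050659179688, 27.468494415283203), 79.64436340332031) [0.47117337 0.05017134 0.05136196] [0.47221045 0.05149058 0.05      ] [0.47116473 0.05010507 0.05      ]
```

View pics/j_w.png

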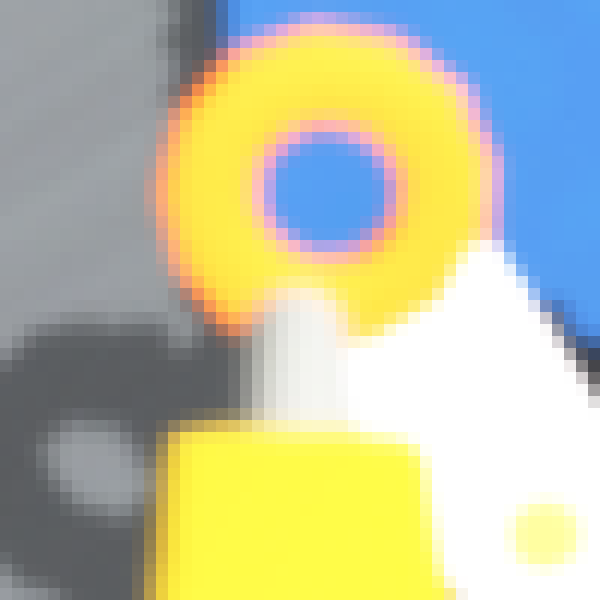

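View pics/j_s.png

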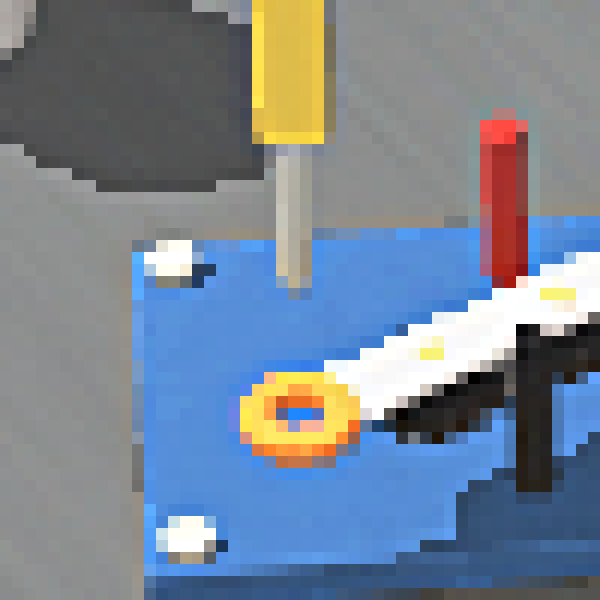

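Run:
```python
from h import *
g=np.load("i.npz");Cw=cam("wrist",dict(tcp_pos=g["pos"],eef_rot=g["rot"]));Cs=cam("side")
T=tri([((209.0,187.9),Cs),((253.5,187),Cw)]); 
hs=(185+300/12-.5,165+410/12-.5); E_=tri([(hs,Cs),((256,175.2),Cw)])
print("tip",T,"off",T-g["pos"],[proj(T,Cs),proj(T,Cw)]); print("eye",E_,proj(E_,Cs),hs,proj(E_,Cw)); R=g["rot"]
for z in (.086,.089,.092): print(back((253.5,187),z,Cw),back((209.0,187.9),z,Cs))
print("eye49",back((256,175.2),.0495,Cw),back(hs,.0495,Cs))
print("off tool",R.T@(T-g["pos"]),"eye-tip",E_-T,"tool",R.T@(E_-T))
```

```text
tip [0.47199121 0.04829516 0.09316703] off [-0.00288845  0.00250455 -0.06299998] [array([209.16640632, 187.8302577 ]), array([253.35515023, 186.46363664])]
eye [0.47240446 0.05101151 0.0529164 ] [209.5628768  198.64323596] (209.5, 198.66666666666666) [255.95612505 175.02302189]
[0.47405345 0.04710642 0.086     ] [0.47569839 0.05578678 0.086     ]
[0.47338517 0.04754031 0.089     ] [0.47393372 0.05265619 0.089     ]
[0.47271689 0.04797419 0.092     ] [0.47216905 0.04952561 0.092     ]
eye49 [0.47322952 0.05056532 0.0495    ] [0.47412496 0.05442275 0.0495    ]
off tool [0.06299914 0.0037993  0.00053505] eye-tip [ 0.00041324  0.00271634 -0.04025063] tool [0.04025083 0.00112979 0.00250142]
```

Both views agree that the tip needs about +2.8 mm in y. I correct for that and descend slowly with a force guard.

Run:
```python
from h import *
s=get_state();p=s["tcp_pos"]+np.array([0.0,.0031,0])
arm.move_straight(p,speed=0.02)
q=p.copy();q[2]=.056+.067-.0005
arm.move_straight(q,speed=0.05,force_limit=6);arm.wait(.3)
s,im=shot("side","k_s.png",crop=(165,215,185,235));sw,imw=shot("wrist","k_w.png",crop=(160,210,229,279))
print(s["t"],s["tcp_pos"],s["force"])
```

```text
14.1583 [0.47498406 0.04886834 0.12269112] [ 0.30277212  0.13533775 -0.76283091]
```

View pics/k_w.png

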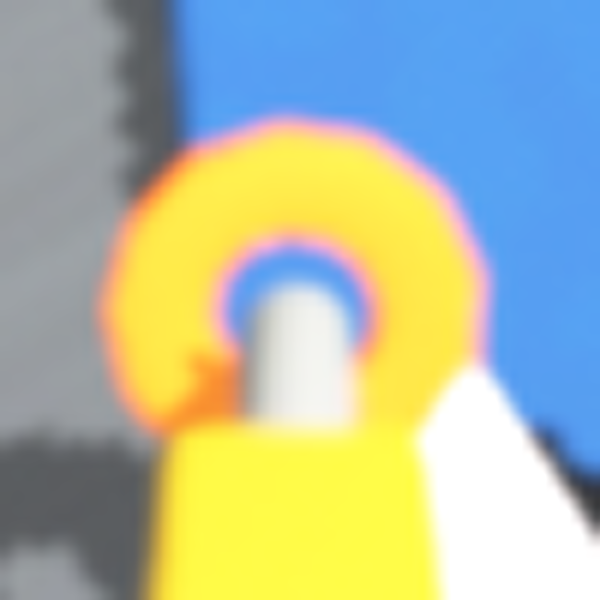

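View pics/k_s.png

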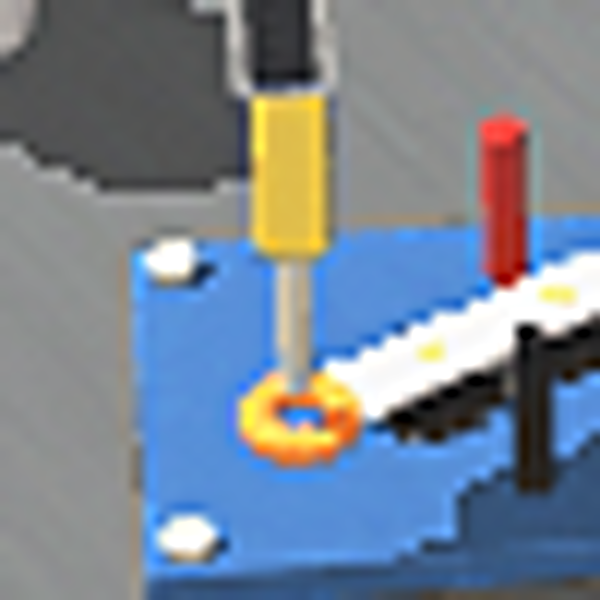

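The tip sits over the middle of the hole in both views (wrist: tip at (300,285–323), hole centre (297,322)). I go down.

Run:
```python
from h import *
s=get_state();q=s["tcp_pos"].copy();q[2]=.097
hit=arm.move_straight(q,speed=0.025,force_limit=6);arm.wait(.3)
s,im=shot("side","l_s.png",crop=(165,215,185,235));sw,imw=shot("wrist","l_w.png",crop=(160,235,204,304))
print(hit,s["t"],s["tcp_pos"],s["force"],s["opening"])
```

```text
False 15.725 [0.47495933 0.04889148 0.09705195] [ 0.09286095 -0.4789231  -1.32010856] 0.15414785371701192
```

View pics/l_w.png

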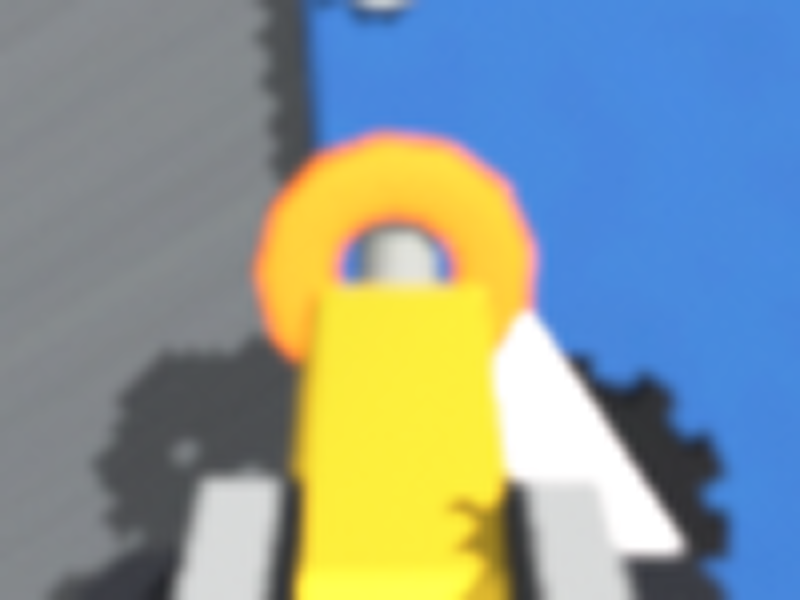

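View pics/l_s.png

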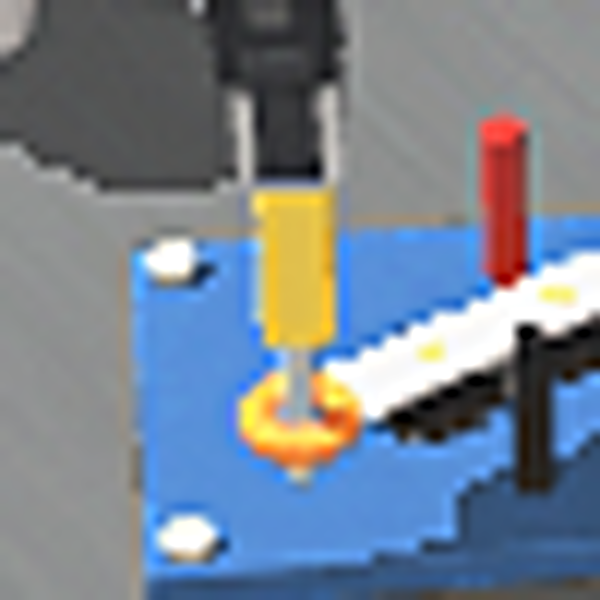

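The pin is through the eye, with its tip showing below the ring at side crop (300,475). Now I swing the arm in small arc steps, watching the force.

```bash
cat > sw.py <<'E'
from h import *
P=np.array([.578,.0502]);r0=np.array([.4730,.0507]);T0=np.array([.47496,.04889])
def tgt(q,z=.097,dr=0):
    d=r0-P;c,s=np.cos(-q),np.sin(-q);v=np.array([c*d[0]-s*d[1],s*d[0]+c*d[1]]);v*=1+dr/np.linalg.norm(v)
    x=P+v-r0+T0;return np.array([x[0],x[1],z])
def axes(q):
    d=r0-P;a=np.arctan2(d[1],d[0])-q;return np.array([np.cos(a),np.sin(a)]),np.array([np.sin(a),-np.cos(a)])
def go(q,fl=10,speed=.03,dr=0):
    hit=arm.move_straight(tgt(q,dr=dr),speed=speed,force_limit=fl)
    s=get_state();er,et=axes(q);f=s["force"];print(f"q{q:.2f} hit{hit} t{s['t']:.1f} Ftan {f[:2]@et:.1f} Frad {f[:2]@er:.1f} Fz {f[2]:.1f} err {np.round(1000*(s['tcp_pos']-tgt(q,dr=dr)),1)}");return hit,s
E
python3 - <<'E'
from sw import *
for q in (.1,.2,.3,.4,.5):
    h,s=go(q)
    if h: break
shot("wrist","m_w.png",crop=(130,250,174,334));shot("side","m_s.png",crop=(155,215,180,260))
E
```

```text
q0.10 hitFalse t16.3 Ftan -3.8 Frad 0.1 Fz -0.4 err [0.  0.1 0. ]
q0.20 hitFalse t16.8 Ftan -2.9 Frad -0.6 Fz 0.8 err [ 0.   0.2 -0. ]
q0.30 hitFalse t17.3 Ftan -4.2 Frad 0.1 Fz -0.5 err [-0.   0.2 -0.1]
q0.40 hitFalse t17.8 Ftan -4.0 Frad -2.4 Fz -0.4 err [-0.1  0.  -0.1]
q0.50 hitFalse t18.3 Ftan -4.5 Frad -1.5 Fz -1.0 err [-0.2 -0.1 -0.1]
```

View pics/m_w.png

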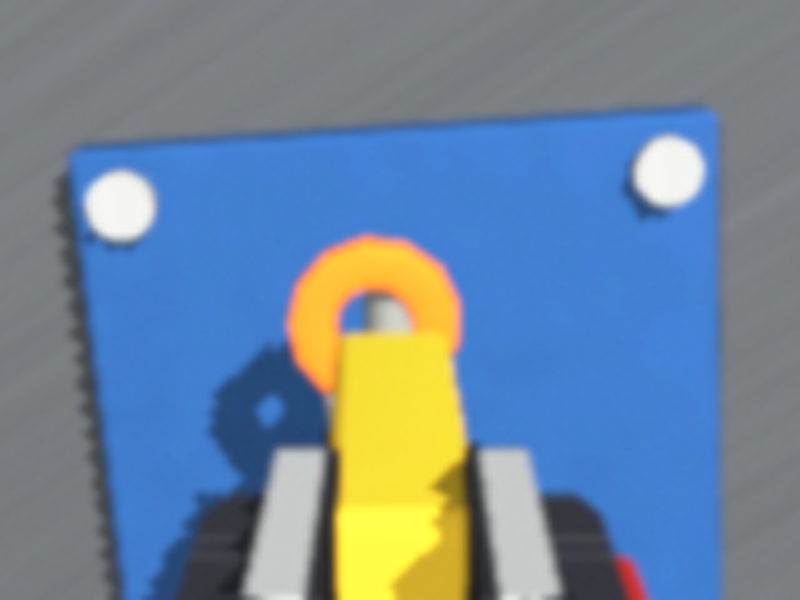

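View pics/m_s.png

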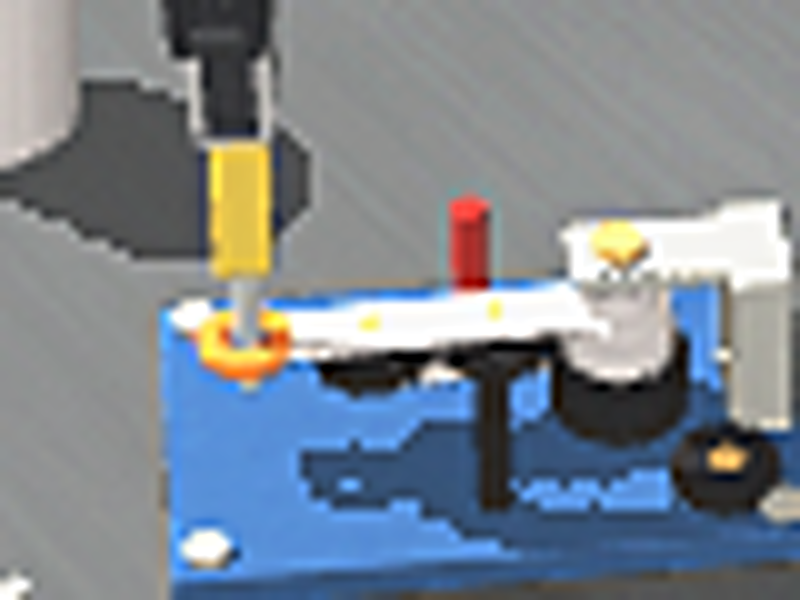

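The arm follows the pin (wrist view: eye at (375,320), rod against the leading side of the hole). The force is about 4.5 N and the pin is upright. I carry on towards the stop.

Run:
```python
from sw import *
for q in (.6,.7,.8,.88,.93,.96,.98,1.0):
    h,s=go(q,fl=8)
    er,et=axes(q)
    if h or s["force"][:2]@et<-13: break
arm.wait(.3);s=get_state();print(s["force"],s["tcp_pos"],s["opening"])
shot("wrist","n_w.png",crop=(130,280,154,354));shot("side","n_s.png",crop=(150,210,170,250))
```

```text
q0.60 hitFalse t18.9 Ftan -5.8 Frad -2.0 Fz -1.5 err [-0.2 -0.1 -0.1]
q0.70 hitFalse t19.4 Ftan -5.2 Frad -0.8 Fz -1.3 err [-0.4 -0.2 -0.1]
q0.80 hitFalse t19.9 Ftan -5.8 Frad -1.9 Fz 0.3 err [-0.6 -0.4 -0.1]
q0.88 hitFalse t20.4 Ftan -5.9 Frad -2.4 Fz 0.0 err [-0.8 -0.4 -0.2]
q0.93 hitFalse t20.7 Ftan -5.0 Frad -2.8 Fz 0.2 err [-0.9 -0.5 -0.2]
q0.96 hitFalse t20.9 Ftan -6.8 Frad -2.8 Fz 0.2 err [-1.  -0.5 -0.3]
q0.98 hitFalse t21.2 Ftan -6.1 Frad -2.5 Fz -0.1 err [-1.1 -0.6 -0.3]
q1.00 hitFalse t21.4 Ftan -6.5 Frad -2.2 Fz -0.0 err [-1.1 -0.6 -0.3]
[-4.70460965 -6.38314593  0.13200949] [0.52246728 0.13639584 0.0967002 ] 0.15340927269536855
```

View pics/n_w.png

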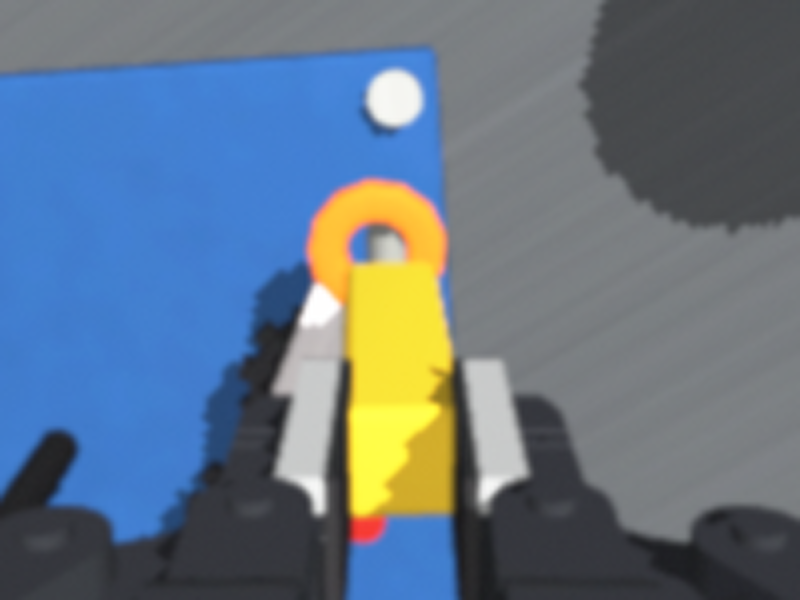

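View pics/n_s.png

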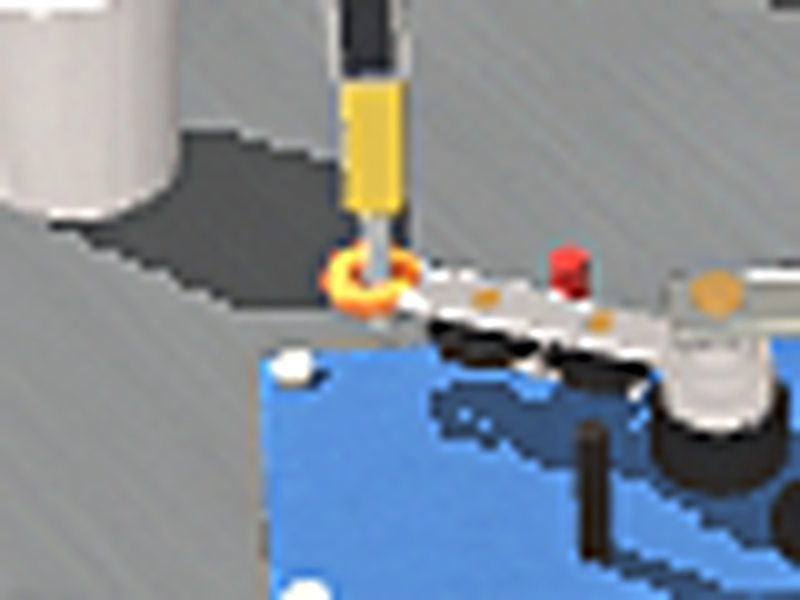

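The arm is close to the red post (side view: post at (570,270), just behind the arm), but there is no force step yet. I continue in 2 mm steps until one appears.

Run:
```python
from sw import *
for q in np.arange(1.02,1.17,.02):
    h,s=go(q,fl=8,speed=.015); arm.wait(.1); s=get_state()
    er,et=axes(q); ft=s["force"][:2]@et; print(round(ft,1))
    if h or ft<-13: break
arm.wait(.3);s=get_state();print(s["force"],s["tcp_pos"],s["opening"])
shot("wrist","o_w.png",crop=(130,280,154,354));shot("side","o_s.png",crop=(150,210,170,250))
```

```text
q1.02 hitFalse t22.1 Ftan -6.7 Frad -3.0 Fz -0.1 err [-1.2 -0.6 -0.3]
-6.3
q1.04 hitFalse t22.5 Ftan -6.7 Frad -3.0 Fz 0.3 err [-1.2 -0.6 -0.3]
-7.0
q1.06 hitFalse t22.9 Ftan -6.7 Frad -2.7 Fz 0.3 err [-1.3 -0.6 -0.4]
-6.9
q1.08 hitFalse t23.3 Ftan -9.3 Frad -2.9 Fz 1.1 err [-2.  -1.1 -0.4]
-9.2
q1.10 hitFalse t23.7 Ftan -11.5 Frad -4.0 Fz 4.4 err [-2.7 -1.5 -0.6]
-11.7
q1.12 hitFalse t24.1 Ftan -13.9 Frad -5.8 Fz 4.5 err [-3.4 -2.  -0.7]
-13.1
[-9.31125458 -9.82754691  5.42002903] [0.53129398 0.14114656 0.09632669] 0.14974132739305515
```

View pics/o_w.png

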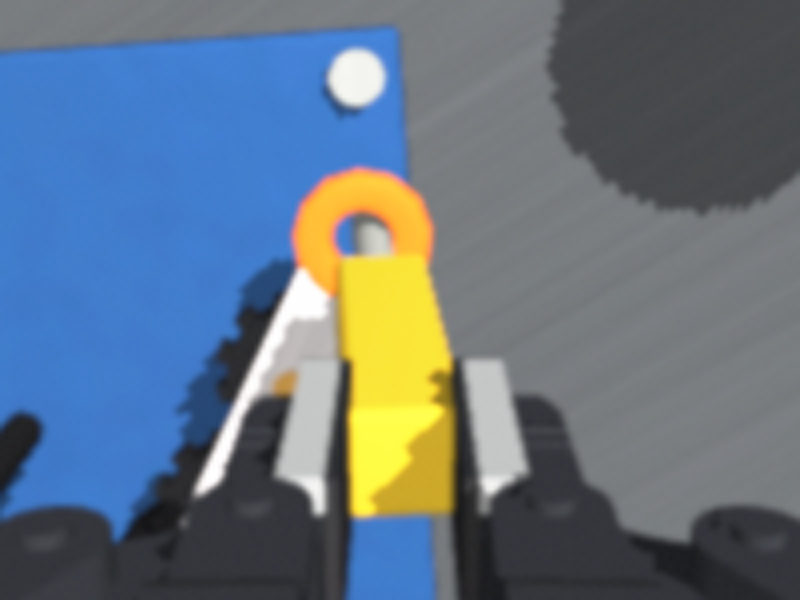

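View pics/o_s.png

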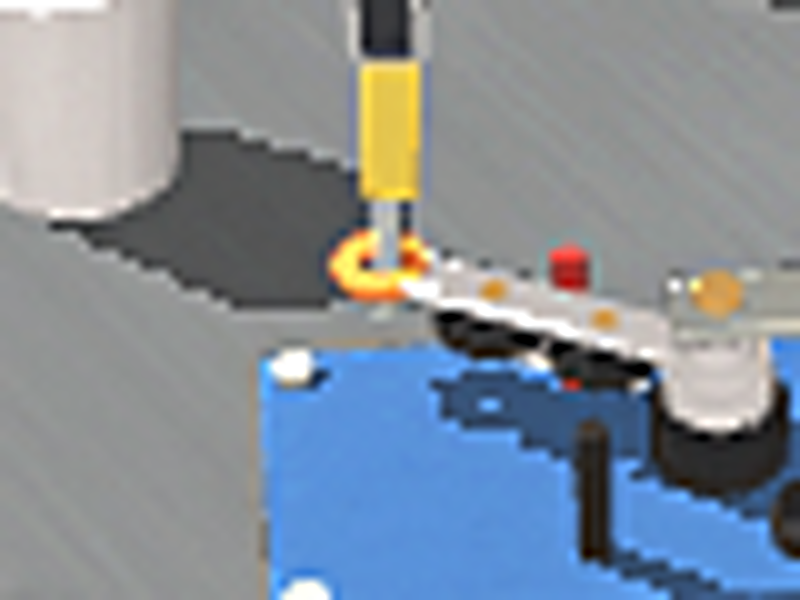

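The tangential force rises from 7 N to 13 N and the following error grows, so the arm is at the stop. In the side view the red post (570,265) touches the arm and the tip shows below the eye at (380,312). I check that it stays still and measure the angle.

Run:
```python
from sw import *
for i in range(4):
    arm.wait(.3);s=get_state();print(round(s["t"],1),s["force"].round(1),s["tcp_pos"].round(4),round(s["opening"],3))
s=get_state();im=capture("wrist");C=cam("wrist",s)
e=back((154+363/4-.5,130+240/4-.5),.049,C)[:2];print("eye w",e,np.linalg.norm(e-P),"q",np.pi-np.arctan2(*(e-P)[::-1]))
S=cam("side");e=back((170+380/10-.5,150+265/10-.5),.0515,S)[:2];print("eye s",e,"q",np.pi-np.arctan2(*(e-P)[::-1]))
print("wheel etc",[(d["point"],d["conf"]) for d in spotter.find_in("wrist","eye")[:2]])
```

```text
24.9 [-10.  -11.3   4.4] [0.5313 0.1411 0.0963] 0.151
25.2 [-10.3 -11.    4.8] [0.5313 0.1412 0.0964] 0.154
25.5 [-10.4 -10.4   4.5] [0.5313 0.1411 0.0963] 0.148
25.8 [ -9.7 -10.    4.6] [0.5313 0.1411 0.0963] 0.156
eye w [0.52280573 0.13826469] 0.10393169175945474 q 1.0109418362462481
eye s [0.52080741 0.13965974] q 1.0019721713921372
wheel etc [([0.5269, 0.1145, 0.0476], 0.77), ([0.5246, 0.139, 0.1262], 0.49)]
```

The hold is steady, and q measures 1.00–1.01 rad from two cameras. I hand it in.

Run:
```python
from sw import *
arm.sign_off();s=get_state();print(s["t"],s["force"].round(1),round(s["opening"],3))
```

```text
the job is handed in; nothing more can be done
the job is handed in; nothing more can be done
```

I pulled the small yellow-handled pin out of its block and put its tip down through the orange eye. I then swung the cage arm with the pin to the red stop post and handed in at about 26 s, still holding it there.

- **At the stop:** the push rose from about 7 N to 13–15 N. Two cameras put the arm at 1.00 and 1.01 rad, using my own estimate of the pivot. Wrist force and arm position stayed steady for over a second.
- **Pin:** it was still gripped and looked upright. From the arm's pose I put the tip about 20 mm below the eye centre and 17 mm above the blue plate. The last side picture shows it below the ring.
- **Fingers:** they were about 45 mm above the eye. I saw no contact with the cage arm in the pictures, but I did not measure it.
- **Disagreements:** triangulated heights came out about 3.5 mm too high, so I used the stated heights instead. In the last check the eye finder's best hit (conf 0.77) was off by about 25 mm; I relied on the pixel measurement.
- **Other things on the bench:** the two loose look-alike pins stood upright in the first picture and were lying down in a later one, with the arm not near them. I did not touch any bystander, but I did not re-measure their positions at the end.

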